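Spread a retaining ring with pliers and hold it open at an axle's groove

ROBOT

A 6-joint arm with a two-finger parallel gripper is mounted at the origin on the work surface; the furniture and walls round the work are solid. World frame = base frame: x ahead of the robot, y to its left, z up, the work surface at z = 0. Lengths are in mm, angles in rad, forces in N, time in s.
With the tool pointing down it reaches from about 300 to 775 mm from the base axis. Payload 14.6 kg.
Tool frame: the origin (TCP) lies between the finger pads, 19 mm behind the fingertips; this is the grasp point; z points along the fingers, y is the line along which they close (so a half turn about z gives the same grasp; the last joint's range is limited). The gripper opens to 94 mm and grips with 3 to 60 N. Pads are 16 mm wide; open, the fingers measure 119 mm over their backs; the gripper's body (75 mm by 177 mm) begins 78 mm behind the grasp point.
Start: joints at [1.276, 0.3, 1.521, -0, 1.321, -0.067], TCP at [124.207, 535.782, 224.246] pointing down, gripper open.
Joint ranges: [-3.03, 3.03], [-0.79, 2.21], [0.23, 2.52], [-1.04, 4.18], [0, 3.07], [-2.55, 2.55]. Speed limits (rad/s): [2.22, 2.22, 2.57, 3.14, 3.14, 3.14].

INTERFACE

Orientations are given as a unit quaternion [x, y, z, w].
In Python, from workcell import r, optics gives the robot as it stands.
- The arm moves only by the tool servo_tool, never from a script. Its argument "series" is one flat list of numbers, 5 for each row, row after row: the finger opening in cm, from 0 to 9.4, then the shift along the tool's x, y, z in cm, then the turn about the tool's z in degrees. In form: [fingers, dx, dy, dz, yaw, fingers, dx, dy, dz, yaw, ...]. A call has 1 to 12 rows; each row shifts and turns the commanded pose from where the row before left it, along the tool's axes as they then stand; what a row does not reach is not made up. A row lasts 1/8 s, in which the tool goes at most 62.5 mm and 10.7 degrees, less where a joint would pass 70% of its speed; a pose out of reach is approached as far as the arm can. A call is refused whole if a number of a shift passes 6.25 or a number of a turn 10.7, either way. A call with a gripper value outside its range is refused whole. The fingers move at their own pace and stop on an object; "force" is the grip in N (left out, the last holds). Time passes only in rows, so rows that do not move let the fingers close. It gives the time, the measured TCP pose, the force, the opening and the grip force at its end, in the units of the state.
- r.observe(): the state, without advancing time (a new reading comes with each control period).
- optics.capture(name): name is "side" or "top"; returns the picture (480x640x3 uint8, blue, green, red); there is no depth.
- optics.calibration(name): a dict with "mtx" (3x3 intrinsics, pixels), "position" and "attitude" of the camera in the world. Camera axes: x right, y up, looking along -z (the intrinsics and any distortion apply to the point x, -y, -z); pixel columns grow to the right and rows downward; lengths in mm; the calibration is good to about 2 mm. A picture is of the moment at which its call begins. calibration takes no time and is no camera call.
- r.job_done(): hands the job in; it is judged then, once.
Trained networks look in the newest picture that a camera, given by its name, has taken for a name from the list of things; names that differ only in an ending like _2 or _b are one class to them, and where a whole thing is asked for, a point or a joint stands for the part that bears it (a point fixed in the world has none). Each returns a list of dicts, best first, with "conf" (0 to 1); they miss things now and then, are a little off and sometimes report something else, mostly with a low value. They report only what shows in the picture. A call takes as long as a camera call. They do not tell look-alikes from the thing itself.
- optics.regions_of(name, camera): "pixels" (480x640 bool, what is visible of it) and "extent" ([left, top, right, bottom] in pixels, round what is visible of it).
The state is a dict: "time_s": time; "q": joint angles; "qd": joint speeds; "joint_efforts": joint torques, N m; "tcp_pos": TCP position; "eef_rot": TCP orientation; "wrist_force": force on the tool from outside, world axes, zero at the start; "wrist_torque": the same for the moment, N m; "gripper_width": opening from 0.0 (shut) to 1.0 (fully open); "grip_force": force on a finger pad.
Only numpy, scipy, OpenCV 4.12 (cv2) and the standard library are available. Lean on these libraries where they do the work, as an engineer would, in place of code of your own. Each camera call takes 0.05 s, during which the arm holds its last target. There are 200 camera calls.

TASK

Take the spreading pliers out of their wooden stand, put their two pins into the eyelets of the sprung retaining ring that lies on the bench, and squeeze the handles fully so that the ring is spread wide. Carry the spread ring over the end of the upright axle stub, slide it down round the shaft until it is level with the groove, and finish holding it there: squeezed wide open, level, still, neither ring nor pliers touching the axle. Do not let go and do not push the other things on the bench about.

Things in the scene. Friction and masses are not known exactly. Their poses are not given: they have to be found in the camera images.
- pliers: Parallel-action spreading pliers, dark steel with black rubber grips, 24 x 69 x 122 mm, 0.14 kg, upright in the stand, jaws down. Origin midway between the lower pin ends when not squeezed; z up to the handles, y from handle to handle. The body is the half with the +y handle and -y pin; the other half moves with pliers_jaw, so once squeezed use the pin points, not the origin, for the middle.
- pliers_jaw (a joint): How far the handles are squeezed (they move straight together; the crossed jaws move apart as much): 0 = sprung open (69 mm over the handles, pin axes 27 mm apart), 0.031 m = full squeeze at a firm stop (38 mm over the handles, pin axes 58 mm apart). Return spring 3 N at 0, 6.7 N at full squeeze, plus up to about 5 N from the ring.
- pliers_pin_left (a point): Centre of the lower end of the pin on the +y side. Put the pins into the eyelets at least 6 mm deep (shoulders nearly on the eyelets): shallow pins slip out when squeezed.
- pliers_pin_right (a point): Centre of the lower end of the pin on the -y side. Each pin is 5 mm thick and 9 mm long; above it the jaw is an 8 x 8 mm bar up to 50 mm above the pin's end, its lower face a shoulder round the pin. Cross-bars 24 mm deep lie 50 to 64 mm above the pin ends.
- pliers_handle_left (a point): Middle of the +y handle's flat outer face, 96 mm above the pin ends, where it is to be gripped (fingers closing along y). Each grip is an upright plate 22 mm wide (x) and 8.5 mm thick, 70 to 122 mm above the pin ends.
- pliers_handle_right (a point): The same on the -y handle.
- stand: Wooden block 40 x 64 x 56 mm on a base 52 x 72 x 6 mm, fixed; origin at the centre of its underside, axes parallel to those of the pliers at the start. The jaws stand in its well (13 mm in x, 48 mm in y, 50 mm deep); the cross-bars rest on its top, with the pin ends 6 mm above the bench. Lift the pliers straight up at least 55 mm to clear it.
- ring: Sprung steel retaining ring lying flat: two curved arms on a knuckle, 45 mm long, 42 mm wide, 42 g. Origin at the middle of the closed ring, on its underside, 15 mm from the knuckle; x points at the start from the knuckle to the gap between the eyelets, z up. Band 5 mm wide, 6 mm thick, inner radius 12.5 mm when closed. The body is the +y arm: spreading turns it by half of ring_arm.
- ring_arm (a joint): Spread of the ring, angle between its arms: 0 = closed (sprung), about 0.85 rad with the pliers fully squeezed in its eyelets. These then lie about 25 mm ahead of the knuckle, 53 mm apart, and the 26 mm shaft has 4 mm clearance all round when its axis is about 20.5 mm from the knuckle towards the middle between the eyelets.
- ring_knuckle (a point): On the knuckle's axis, at half the height of the ring's band (3 mm above its underside).
- ring_eye_left (a point): Centre of the top of the +y eyelet, 10 mm above the ring's underside. Eyelets are upright rings of 10 mm bore, 15 mm outside, 10 mm high; closed, they stand 34 mm ahead of and 13.5 mm either side of the knuckle.
- ring_eye_right (a point): Centre of the top of the -y eyelet, on the moving arm, 10 mm above the ring's underside.
- axle: Upright axle stub, fixed: grey plate 72 x 72 x 12 mm with a black roller (radius 27 mm, up to 32 mm), then a steel shaft of radius 13 mm from 36 to 72 mm height with a coned end up to 78 mm. A groove of radius 10.5 mm runs round the shaft from 44 to 60 mm height. Origin at the centre of the underside.
- axle_groove (a point): On the shaft's axis, at the middle height of the groove (52 mm above the bench). The ring is at the groove when the point ring_knuckle is at this height.
- axle_end (a point): On the shaft's axis, at its upper end (78 mm above the bench).
- tack_tin: Bystander: small round green tin, 56 mm across, 20 mm high; origin centre of underside.
- spool_tan: Bystander: wooden thread spool, 52 mm across and high; origin centre of underside.
- polish_tin: Bystander: round red tin, 70 mm across, 24 mm high; origin centre of underside.
- wax: Bystander: lump of brown wax, 50 mm across, 35 mm high; origin centre of underside.
- bench_lamp: Bystander: standing lamp with a wide green shade; origin 126 mm in front (-x) of the middle of its round foot (148 mm across). Its shade hangs over the bench at about x 0.43 to 0.60, y 0.12 to 0.28, z 0.48 to 0.66: swing the arm past it close to the base (TCP within 0.38 m of the base axis) and do not hit it.
- findings_box: Bystander: shut wooden box, 165 x 266 mm, 98 mm high, at the back; origin at the centre of its underside. An eyelet press stands right in front of the robot's right side (x 0.23 to 0.42, y -0.26 to -0.12, up to 0.25 m high; its lever ends in a red ball at x 0.10, y -0.19, z 0.36).
Not all that is in view belongs to the job. What is shaped like the axle but red is not meant.

How it is judged:
By the outcome, as a careful person would: the job done as asked, in the order asked, and still so for the second after the job is handed in, while the arm keeps its last pose, push and grip.
It also fails if it takes over 58 s, if anything falls off the work surface, if the arm or the gripper's body presses on something with over 40 N, if the wrist force passes 120 N, or if a joint passes its speed limit or range.

## Working session

There is one attempt and no reset: what is moved stays moved. The work goes in short steps, Python scripts to look and compute and a tool call to move; the robot and the scene stay as the last step left them, time stands still between calls to the robot, and variables do not carry over. Pictures are saved under pics/ and viewed, at most 10 in all, crops included, and the job is handed in when it is done.

Besides the shell and the picture viewer there is one more tool, called after ">>>" as name(argument=value, ...) on one line, values as JSON. servo_tool: Moves the arm, as the interface text tells. Its arguments: {"type":"object","properties":{"series":{"type":"array"},"force":{"type":"number"}},"required":["series"]}

```bash
ls; mkdir -p pics
cat > h.py <<'E'
import numpy as np, cv2
from workcell import r, optics
from scipy.spatial.transform import Rotation as R
def cal(n):
    c=optics.calibration(n); a=np.array(c['attitude'],float)
    M=a if a.shape==(3,3) else R.from_quat(a).as_matrix()
    return np.array(c['mtx'],float),np.array(c['position'],float),M,c
def proj(n,P):
    K,p,M,c=cal(n); q=(np.atleast_2d(P)-p)@M*[1,-1,-1]
    d=next((np.array(c[k],float) for k in c if 'dist' in k),None)
    return cv2.projectPoints(q,np.zeros(3),np.zeros(3),K,d)[0][:,0]
def ray(n,uv):
    K,p,M,c=cal(n); d=next((np.array(c[k],float) for k in c if 'dist' in k),None)
    u=cv2.undistortPoints(np.array(uv,float).reshape(-1,1,2),K,d)[:,0]
    return p,np.c_[u[:,0],-u[:,1],-np.ones(len(u))]@M.T
def onz(n,uv,z):
    p,d=ray(n,uv); return p+d*((np.broadcast_to(z,len(d))-p[2])/d[:,2])[:,None]
E
python3 - <<'E'
from h import *
for n in('side','top'):
    im=optics.capture(n); cv2.imwrite(f'pics/{n}0.png',im); np.save(f'{n}0.npy',im)
    print(optics.calibration(n))
    for t in('pliers','stand','ring','axle','tack_tin','spool_tan','polish_tin','wax'):
        for o in optics.regions_of(t,n): 
            ys,xs=np.nonzero(o['pixels']);print(n,t,round(o['conf'],2),np.round(o['extent']),len(xs),xs.mean().round(1),ys.mean().round(1))
print(r.observe())
E
```

```text
pics
{'mtx': array([[469.13507624,   0.        , 321.23457188],
       [  0.        , 469.13507624, 234.58004819],
       [  0.        ,   0.        ,   1.        ]]), 'position': array([ 758.31216928, -998.42276492,  725.84441125]), 'attitude': array([0.46614372, 0.07017311, 0.1571901 , 0.86780012])}
side pliers 0.59 [302. 292. 321. 344.] 695 311.8 317.2
side stand 0.62 [292. 326. 327. 367.] 761 311.3 348.0
side ring 0.6 [315. 206. 411. 310.] 7043 361.5 256.1
side ring 0.55 [310. 253. 319. 262.] 56 311.3 256.0
side axle 0.84 [218. 315. 265. 361.] 1143 244.0 339.2
side axle 0.8 [173. 288. 215. 332.] 1091 193.7 312.8
side axle 0.58 [307. 214. 333. 249.] 404 322.6 231.4
side tack_tin 0.75 [358. 318. 385. 343.] 559 368.9 329.2
side spool_tan 0.34 [406. 232. 415. 241.] 98 409.3 236.5
side polish_tin 0.38 [310. 253. 319. 261.] 54 311.3 255.9
{'mtx': array([[468.83238268,   0.        , 309.71659752],
       [  0.        , 468.83238268, 244.79011069],
       [  0.        ,   0.        ,   1.        ]]), 'position': array([390.34156715, -94.82325393, 971.41386137]), 'attitude': array([-0.010
[... 718 characters left out ...]
[ 1.27638455e+00,  2.99898072e-01,  1.52103913e+00, -1.07891821e-05,
        1.32070797e+00, -6.66152508e-02]), 'qd': array([ 2.95162219e-05,  2.41291811e-04, -5.73834238e-04,  3.68486736e-04,
        1.99165790e-04, -6.93924628e-04]), 'joint_efforts': array([-2.57856891e-04, -5.31674051e+01, -3.52897096e+01,  7.08772475e-02,
        2.15298176e-02, -6.18266859e-05]), 'tcp_pos': array([124.21292792, 535.76193939, 224.23007104]), 'eef_rot': array([ 1.13650833e-01,  9.93520753e-01, -2.67708602e-05,  4.27377326e-07]), 'wrist_force': array([0.10173624, 1.17596276, 0.54039608]), 'wrist_torque': array([-0.07794871,  0.02732503, -0.00442155]), 'grip_force': 0.0, 'gripper_width': 1.0000449770471038}
```

View pics/top0.png

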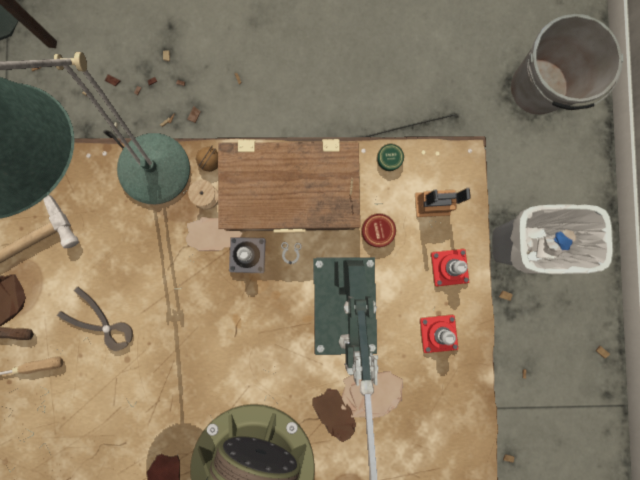

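View pics/side0.png

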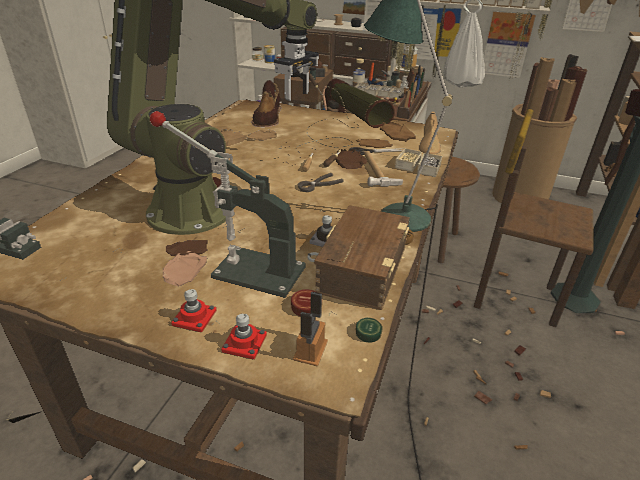

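The top view shows the grey axle at (247,254), the ring at (290,252), pliers in the stand at about (445,200), red look-alikes at (450,267) and (440,333). The ring isn't visible from the side (behind the box and press). I'll zoom in.

Run:
```python
from h import *
t=np.load('top0.npy'); s=np.load('side0.npy')
f=lambda im,x,y,w,h,k:cv2.resize(im[y:y+h,x:x+w],None,fx=k,fy=k,interpolation=cv2.INTER_CUBIC)
a=np.hstack([f(t,225,225,80,60,5),f(t,405,180,80,60,5)]); b=np.hstack([f(s,290,285,80,60,5),f(s,285,290,40,30,10)*0])
b=np.hstack([f(s,280,285,80,60,5),f(s,300,200,80,60,5)])
cv2.imwrite('pics/c1.png',np.vstack([a,b]))
```

```text
(no output)
```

View pics/c1.png

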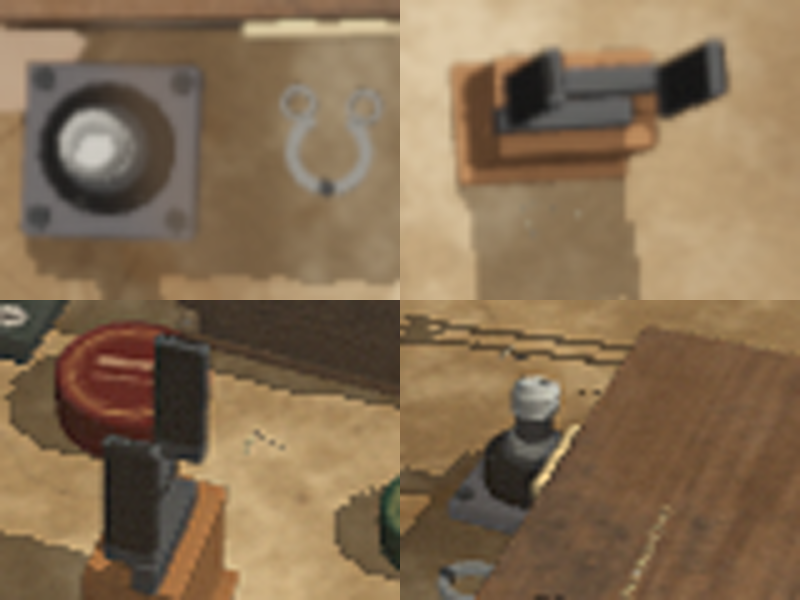

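The crops show the ring eyelets at top px (284.2,245.6) and (297.4,246.0), the knuckle at (290,262), and the pliers handles' tops at about (516,195) and (549,193) in the crop's scale (px ≈ 516→436, 549→469). I'll compute positions and check them with wireframes.

```bash
cat >> h.py <<'E'
C=lambda x0,y0,pts:np.array([[x0+(x+.5)/5-.5,y0+(y+.5)/5-.5] for x,y in pts])
def tri(uv1,uv2):
    out=[]
    for a,b in zip(uv1,uv2):
        p,d=ray('top',[a]);q,e=ray('side',[b]);d=d[0]/np.linalg.norm(d);e=e[0]/np.linalg.norm(e)
        s=np.linalg.lstsq(np.c_[d,-e],q-p,rcond=None)[0];A=p+s[0]*d;B=q+s[1]*e
        out.append(np.r_[(A+B)/2,np.linalg.norm(A-B)])
    return np.array(out)
E
python3 - <<'E'
from h import *
np.set_printoptions(suppress=True,precision=1)
e=onz('top',C(225,225,[(298,105),(364,107)]),10);k=onz('top',C(225,225,[(327,187)]),6)
print('eyes',e,'knuckle',k, np.linalg.norm(e[0]-e[1]),np.linalg.norm(e.mean(0)[:2]-k[0][:2]))
pl=onz('top',C(225,225,[(27,65),(202,65),(200,238),(24,236)]),12);print('plate',pl,pl.mean(0))
tip=onz('top',C(225,225,[(95,148)]),78);print('tip',tip)
rol=onz('top',C(225,225,[(107,148)]),32);print('roller',rol)
ha=onz('top',C(405,180,[(561,72),(722,65)])-[80,0],128);print('handle -y edges',ha)
print(tri(C(405,180,[(561,72),(722,65)])-[80,0],C(280,285,[(182,342),(133,443)])-[0,60]))
st=onz('top',C(405,180,[(455,65),(655,52),(461,183)])-[80,0],[6,56,6]);print('stand',st)
g=onz('top',[[315,258],[377,258],[315,355]],10);print('pressbase',g)
b=onz('top',[[219,230],[360,229]],98);print('box front',b)
E
```

```text
eyes [[443.5 -68.6  10. ]
 [442.3 -95.7  10. ]] knuckle [[409.8 -80.1   6. ]] 27.083063497595912 33.19116267336649
plate [[461.   41.8  12. ]
 [460.2 -29.6  12. ]
 [389.5 -28.2  12. ]
 [391.2  43.2  12. ]] [425.5   6.8  12. ]
tip [[424.2   6.8  78. ]]
roller [[425.9   7.2  32. ]]
handle -y edges [[ 528.2 -351.2  128. ]
 [ 530.3 -410.6  128. ]]
[[ 528.9 -350.   130.7    2.4]
 [ 531.3 -409.   130.8    3.1]]
stand [[ 551.5 -343.7    6. ]
 [ 547.6 -410.9   56. ]
 [ 501.9 -345.     6. ]]
pressbase [[ 417.3 -131.5   10. ]
 [ 415.7 -259.2   10. ]
 [ 220.5 -128.8   10. ]]
box front [[ 469.    49.9   98. ]
 [ 468.2 -213.3   98. ]]
```

>>> servo_tool(series=[9.4,0,0,-3.9,-7.5,9.4,0,0,-3.9,-7.4,9.4,0,0,-3.8,0,9.4,-1.57,-4.17,0,0,9.4,-1.57,-4.17,0,0,9.4,-1.57,-4.17,0,0,9.4,-1.57,-4.17,0,0,9.4,-1.57,-4.17,0,0,9.4,-1.57,-4.17,0,0,9.4,-1.57,-4.17,0,0,9.4,-1.57,-4.17,0,0,9.4,-1.57,-4.17,0,0], force=10)

```text
time_s: 2.4
tcp_pos: [277.7, 163.9, 340.5]
eef_rot: [-0.016, 1.0, 0.0, 0.0]
wrist_force: [0.6, -0.5, -0.4]
gripper_width: 0.997
grip_force: 0.0
```

>>> servo_tool(series=[9.4,-1.57,-4.17,0,0,9.4,-1.57,-4.17,0,0,9.4,-1.57,-4.17,0,0,9.4,-1.57,-4.17,0,0,9.4,-1.91,-4.24,0,0,9.4,-1.91,-4.24,0,0,9.4,-1.91,-4.24,0,0,9.4,-1.91,-4.24,0,0,9.4,-1.91,-4.24,0,0,9.4,-1.91,-4.24,0,0,9.4,-1.91,-4.24,0,0,9.4,-1.91,-4.24,0,0])

```text
time_s: 3.9
tcp_pos: [509.8, -335.0, 340.2]
eef_rot: [-0.016, 1.0, -0.0, 0.0]
wrist_force: [-0.2, -0.6, 0.3]
gripper_width: 1.0
grip_force: 0.0
```

>>> servo_tool(series=[9.4,-1.9,-4.2,0,0,9.4,0,0,4,0,9.4,0,0,4,0,9.4,0,0,2,0,9.4,0,0,0,0,9.4,0,0,0,0])

```text
time_s: 4.65
tcp_pos: [530.0, -375.1, 241.6]
eef_rot: [-0.016, 1.0, -0.001, 0.001]
wrist_force: [-0.1, 0.5, 0.1]
gripper_width: 1.001
grip_force: 0.0
```

Run:
```python
from h import *
f=lambda im,x,y,w,h,k:cv2.resize(im[y:y+h,x:x+w],None,fx=k,fy=k,interpolation=cv2.INTER_CUBIC)
o=r.observe();print(o['tcp_pos'],o['eef_rot'],o['time_s'])
t=optics.capture('top');s=optics.capture('side')
print(proj('top',o['tcp_pos']),proj('side',o['tcp_pos']))
cv2.imwrite('pics/c2.png',np.hstack([f(t,400,150,80,90,5),f(s,270,215,80,90,5)]))
```

```text
[ 529.97089301 -375.12738848  241.5900502 ] [-1.61510238e-02  9.99869214e-01 -5.43251155e-04  6.35308676e-04] 4.65
[[473.00480124 180.97034666]] [[312.106139   253.71761942]]
```

View pics/c2.png

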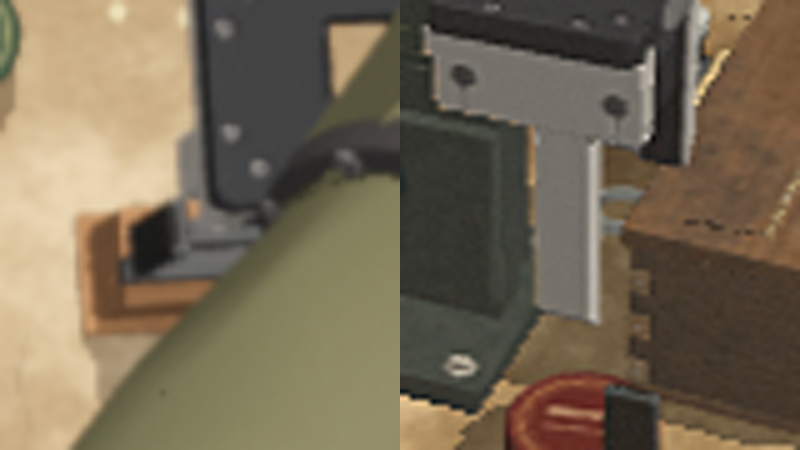

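The top crop shows the gripper body above the stand. The side crop shows the near finger's bottom edge at about px (303.3,277.9). I'll compare that with its known position.

Run:
```python
from h import *
T=np.array([529.97,-375.13,241.6])
for dx in(-8,0,8): print(proj('side',T+[dx,-59.5,-19]))
# handle outer -y face top corners (side px) predicted with tri result
for x in(-11,0,11): print('h',proj('side',[530.3+x,-410.6,128]),proj('top',[530.3+x,-410.6,128]))
print(C(280,285,[(107,440),(158,447)])-[0,60])
```

```text
[[294.93946128 281.27953427]]
[[299.36771353 282.39944511]]
[[303.8202656 283.5255014]]
h [[298.93797018 313.22390092]] [[469.16475895 198.55299555]]
h [[304.53283363 314.74552366]] [[468.97296483 192.58717897]]
h [[310.16641891 316.27767748]] [[468.78144714 186.62996039]]
[[301.  312.6]
 [311.2 314. ]]
```

>>> servo_tool(series=[9.4,0,-0.15,4,0,9.4,0,0,4,0,9.4,0,0,3,0,9.4,0,0,2,0,9.4,0,0,1,0,9.4,0,0,0,0,9.4,0,0,0,0])

```text
time_s: 5.62
tcp_pos: [530.2, -376.8, 101.5]
eef_rot: [-0.016, 1.0, -0.001, 0.001]
wrist_force: [-0.4, 0.1, -0.2]
gripper_width: 1.003
grip_force: 0.0
```

>>> servo_tool(series=[7.6,0,0,0,0,6.6,0,0,0,0,6.6,0,0,0,0,6.6,0,0,0,0,6.6,0,0,0,0,6.6,0,0,0,0], force=12)

```text
time_s: 6.38
tcp_pos: [529.9, -376.5, 100.5]
eef_rot: [-0.016, 1.0, -0.0, 0.0]
wrist_force: [-0.2, -0.7, 3.8]
gripper_width: 0.704
grip_force: 4.9
```

>>> servo_tool(series=[6.6,0,0,-1,0,6.6,0,0,-1.5,0,6.6,0,0,-2,0,6.6,0,0,-2,0,6.6,0,0,-2,0,6.6,0,0,-2,0,6.6,0,0,-2,0,6.6,0,0,0,0])

```text
time_s: 7.38
tcp_pos: [530.2, -376.7, 227.8]
eef_rot: [-0.016, 1.0, -0.001, 0.001]
wrist_force: [0.2, -0.1, -1.6]
gripper_width: 0.703
grip_force: 3.4
```

Run:
```python
from h import *
f=lambda im,x,y,w,h,k:cv2.resize(im[y:y+h,x:x+w],None,fx=k,fy=k,interpolation=cv2.INTER_CUBIC)
o=r.observe();T=o['tcp_pos'];print(T,o['time_s'],o['wrist_force'])
s=optics.capture('side')
Rm=R.from_quat(o['eef_rot']).as_matrix()
for k in(-15,15):
  for x in(-4,4): print(k,x,proj('side',T+Rm@[x,k,96]),proj('side',T+Rm@[x,k,87]))
print(proj('side',T+Rm@[11,-33,-26]),proj('side',T+Rm@[-11,-33,-26]))
cv2.imwrite('pics/c3.png',f(s,270,220,100,100,6))
```

```text
[ 530.16063947 -376.71427121  227.81351084] 7.375 [ 0.24206211 -0.12144383 -1.57618865]
-15 -4 [[310.59611053 307.22753536]] [[310.64631933 303.56872181]]
-15 4 [[306.51317282 306.25143263]] [[306.53976024 302.5952743 ]]
15 -4 [[315.73910161 297.06163256]] [[315.81683457 293.44439593]]
15 4 [[311.75414866 296.13389502]] [[311.80938417 292.51942163]]
[[299.4227235  257.90511934]] [[311.79837154 260.54379816]]
```

View pics/c3.png

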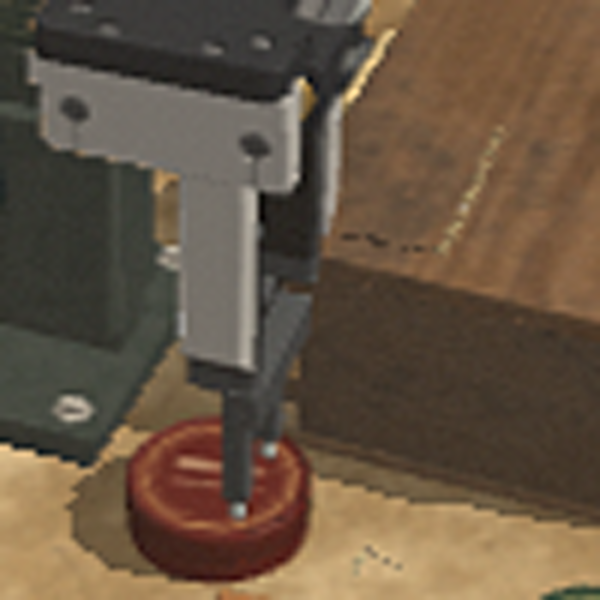

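The side crop shows the pins at about px (309.2,305.6) and (314.6,295.6). They are within about 1 px of the prediction, so the pliers sit straight in the grip.

>>> servo_tool(series=[6.6,0,0,-3,1.2,6.6,0,0,-4,1.2,6.6,0,0,-4,1.2,6.6,0,0,-4,1.2,6.6,0,0,-2,0])

```text
time_s: 8.05
tcp_pos: [529.7, -376.4, 396.8]
eef_rot: [0.026, 1.0, -0.0, 0.001]
wrist_force: [-0.1, -0.7, -1.5]
gripper_width: 0.702
grip_force: 3.4
```

>>> servo_tool(series=[6.6,0.7,2,0,0,6.6,1.4,3.6,0,0,6.6,1.4,4,0,0,6.6,1.4,4,0,0,6.6,1.4,4,0,0,6.6,1.4,4,0,0,6.6,1.3,3.7,0,0,6.6,0.8,2.3,0,0,6.6,0.43,1.36,0,0,6.6,0,0,0,0])

```text
time_s: 9.3
tcp_pos: [442.5, -81.6, 395.1]
eef_rot: [0.025, 1.0, -0.0, -0.0]
wrist_force: [-1.3, 0.2, -2.0]
gripper_width: 0.706
grip_force: 3.3
```

>>> servo_tool(series=[6.6,0,0,3,0,6.6,0,0,4,0,6.6,0,0,4,0,6.6,0,0,4,0,6.6,0,0,3,0,6.6,0,0,1.5,0,6.6,0,0,0,0,6.6,0,0,0,0])

```text
time_s: 10.3
tcp_pos: [443.0, -82.3, 201.3]
eef_rot: [0.026, 1.0, -0.0, 0.001]
wrist_force: [0.7, 0.1, -0.7]
gripper_width: 0.704
grip_force: 3.3
```

Run:
```python
from h import *
f=lambda im,x,y,w,h,k:cv2.resize(im[y:y+h,x:x+w],None,fx=k,fy=k,interpolation=cv2.INTER_CUBIC)
o=r.observe();T=o['tcp_pos'];print(T,o['time_s'],o['wrist_force'])
s=optics.capture('side');t=optics.capture('top')
Rm=R.from_quat(o['eef_rot']).as_matrix()
print('pins',[proj('side',T+Rm@[0,k,95.3])[0] for k in(-15,15)])
print('eyes',[proj('side',e)[0] for e in([443.5,-68.6,10],[442.3,-95.7,10])],'knuck',proj('side',[409.8,-80.1,6]),'axtip',proj('side',[425,6.8,78]))
cv2.imwrite('pics/c4.png',np.hstack([f(s,260,170,80,120,5),f(t,240,170,80,120,5)]))
```

```text
[443.04934031 -82.25012801 201.33715508] 10.3 [ 0.68881686  0.14552335 -0.74619368]
pins [array([318.06119244, 228.23664369]), array([322.80684111, 222.2525859 ])]
eyes [array([321.47782701, 253.84744729]), array([317.43336925, 259.58811995])] knuck [[307.70916297 254.68768469]] axtip [[325.17253551 215.89632699]]
```

View pics/c4.png

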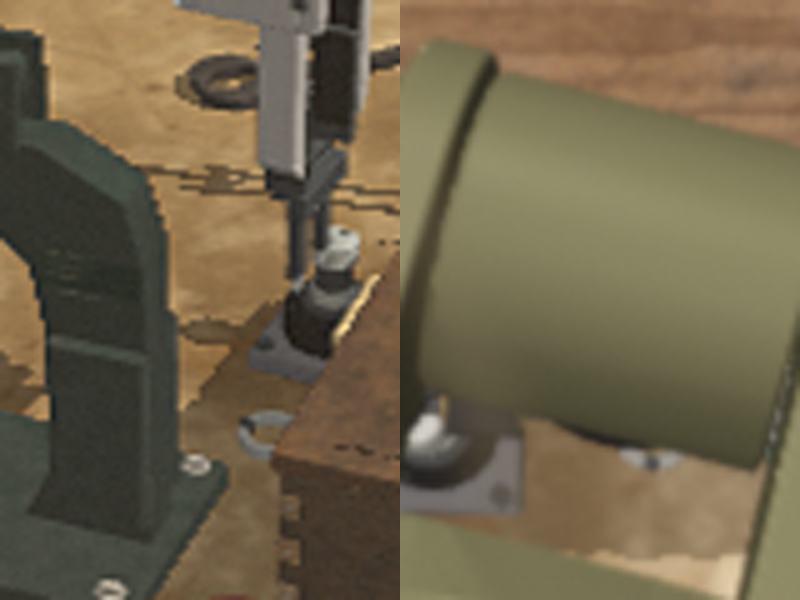

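Run:
```python
from h import *
s=optics.capture('side'); np.save('s4.npy',s)
c=s[205:262,300:340]
c=(255*(c/255.)**.6).astype(np.uint8)
cv2.imwrite('pics/c5.png',cv2.resize(c,None,fx=10,fy=10,interpolation=cv2.INTER_CUBIC))
```

```text
(no output)
```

View pics/c5.png

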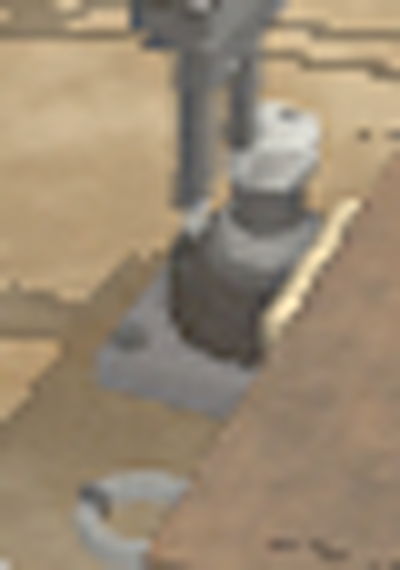

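The zoom shows the near pin end at px (319.2,227.5) and the knuckle at (308.9,254.3). Both carry the same offset of about 1 px from prediction, so the pins are over the eyelets. I'll descend.

>>> servo_tool(series=[6.6,0,0,2,0,6.6,0,0,3,0,6.6,0,0,2.5,0,6.6,0,0,1.5,0,6.6,0,0,0.4,0,6.6,0,0,0,0,6.6,0,0,0,0])

```text
time_s: 11.32
tcp_pos: [442.9, -82.0, 107.0]
eef_rot: [0.026, 1.0, -0.0, 0.001]
wrist_force: [0.1, 0.4, -1.5]
gripper_width: 0.706
grip_force: 3.3
```

>>> servo_tool(series=[6.6,0,0,0.2,0,6.6,0,0,0.2,0,6.6,0,0,0.2,0,6.6,0,0,0,0])

```text
time_s: 11.82
tcp_pos: [442.4, -81.9, 100.1]
eef_rot: [0.026, 1.0, 0.0, -0.0]
wrist_force: [0.1, -0.1, -2.3]
gripper_width: 0.704
grip_force: 3.3
```

>>> servo_tool(series=[6.6,0,0,0.15,0,6.6,0,0,0.1,0,6.6,0,0,0,0])

```text
time_s: 12.2
tcp_pos: [442.4, -81.9, 97.7]
eef_rot: [0.026, 1.0, 0.0, -0.0]
wrist_force: [-0.1, 0.2, -1.9]
gripper_width: 0.704
grip_force: 3.3
```

>>> servo_tool(series=[6.6,0,0,0.1,0,6.6,0,0,0.05,0,6.6,0,0,0,0])

```text
time_s: 12.58
tcp_pos: [442.6, -82.0, 96.4]
eef_rot: [0.026, 1.0, -0.0, 0.0]
wrist_force: [0.1, 0.1, 1.2]
gripper_width: 0.705
grip_force: 3.4
```

>>> servo_tool(series=[6.3,0,0,-0.03,0,6.0,0,0,0,0,5.7,0,0,0,0,5.4,0,0,0,0,5.1,0,0,0,0,4.8,0,0,0,0,4.5,0,0,0,0,4.2,0,0,0,0,3.9,0,0,0,0,3.5,0,0,0,0,3.5,0,0,0,0,3.5,0,0,0,0], force=30)

```text
time_s: 14.08
tcp_pos: [442.5, -81.9, 96.6]
eef_rot: [0.026, 1.0, -0.0, 0.0]
wrist_force: [-0.5, 0.3, 0.1]
gripper_width: 0.397
grip_force: 30.0
```

>>> servo_tool(series=[3.5,0,0,-0.3,0,3.5,0,0,-0.7,0,3.5,0,0,-1.2,0,3.5,0,0,-1.5,0,3.5,0,0,-1.5,0,3.5,0,0,-1.5,0,3.5,0,0,-1.5,0,3.5,0,0,-1.5,0,3.5,0,0,-1,0,3.5,0,0,-0.5,0,3.5,0,0,0,0])

```text
time_s: 15.45
tcp_pos: [442.5, -81.9, 208.6]
eef_rot: [0.026, 1.0, -0.0, 0.0]
wrist_force: [0.1, 0.6, -2.8]
gripper_width: 0.4
grip_force: 30.0
```

Run:
```python
from h import *
o=r.observe();T=o['tcp_pos'];print(T,o['time_s'],o['wrist_force'],o['eef_rot'])
s=optics.capture('side'); np.save('s5.npy',s)
Rm=R.from_quat(o['eef_rot']).as_matrix()
print('pins',[proj('side',T+Rm@[0,k,95.3])[0] for k in(-29,29)])
D=T+Rm@[0,0,92]; print('knuckle exp',proj('side',T+Rm@[25,0,92]))
print('axis',[proj('side',[425.5,6.8,z])[0] for z in(78,72,60,52,44)])
c=s[195:255,280:350]
c=(255*(c/255.)**.6).astype(np.uint8)
cv2.imwrite('pics/c6.png',cv2.resize(c,None,fx=10,fy=10,interpolation=cv2.INTER_CUBIC))
```

```text
[442.50225798 -81.93601798 208.5763651 ] 15.45 [ 0.07876048  0.60079674 -2.7697155 ] [ 2.57471012e-02  9.99668488e-01 -1.61562745e-05  1.52839995e-05]
pins [array([315.61537593, 228.45824111]), array([324.82257153, 216.94441566])]
knuckle exp [[310.96094991 219.15489077]]
axis [array([325.35087195, 215.9335287 ]), array([325.2838123 , 217.86457225]), array([325.1507657 , 221.69576965]), array([325.06285342, 224.2272834 ]), array([324.97556175, 226.74092639])]
```

View pics/c6.png

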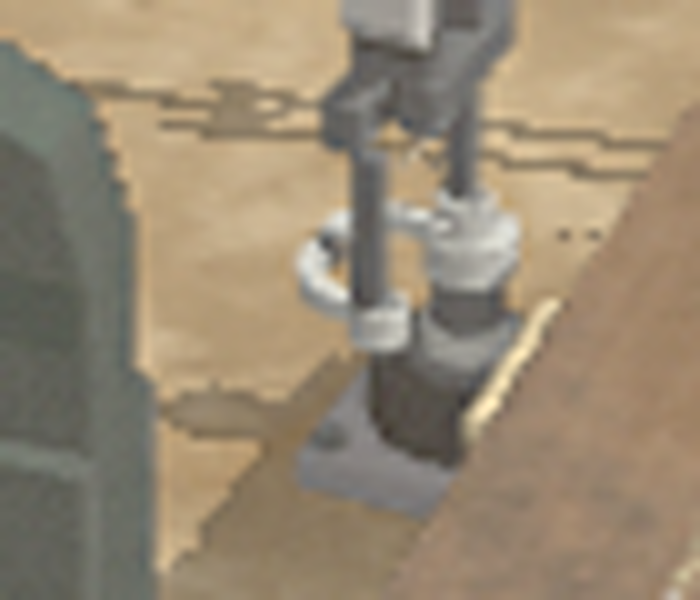

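The crop shows the ring spread and level on the pins. The knuckle is at px (312.3,218.8), the eyelets are against the shoulders, and the axle's groove axis is at about (326.4,…), matching the estimate. Next I'll move over the axle and check in the side view.

>>> servo_tool(series=[3.5,0.11,0.55,0,0,3.5,0.22,1.1,0,0,3.5,0.22,1.1,0,0,3.5,0.22,1.1,0,0,3.5,0.22,1.1,0,0,3.5,0.22,1.1,0,0,3.5,0.22,1.1,0,0,3.5,0.2,1.1,0,0,3.5,0.1,0.52,0,0,3.5,0,0,1,0,3.5,0,0,1,0,3.5,0,0,0,0])

```text
time_s: 17.0
tcp_pos: [429.3, 6.3, 187.5]
eef_rot: [0.026, 1.0, 0.0, -0.001]
wrist_force: [-0.3, 0.5, -1.9]
gripper_width: 0.395
grip_force: 30.0
```

Run:
```python
from h import *
o=r.observe();T=o['tcp_pos'];print(T,o['time_s'],o['wrist_force'],o['gripper_width'])
s=optics.capture('side'); t=optics.capture('top'); np.save('s6.npy',s); np.save('t6.npy',t)
Rm=R.from_quat(o['eef_rot']).as_matrix()
print('pins',[proj('side',T+Rm@[0,k,95.3])[0] for k in(-29,29)])
print('knuckle exp',proj('side',T+Rm@[25,0,92]),proj('top',T+Rm@[25,0,92]))
print('axis',[proj('side',[425.5,6.8,z])[0] for z in(78,72,60,52,44)],proj('top',[425.5,6.8,78]))
a=cv2.resize((255*(s[165:245,295:355]/255.)**.6).astype(np.uint8),None,fx=7,fy=7,interpolation=cv2.INTER_CUBIC)
b=cv2.resize((255*(t[225:280,215:265]/255.)**.6).astype(np.uint8),None,fx=7,fy=7,interpolation=cv2.INTER_CUBIC)
b=np.vstack([b,np.zeros((len(a)-len(b),b.shape[1],3),np.uint8)])
cv2.imwrite('pics/c7.png',np.hstack([a,b]))
```

```text
[429.30925082   6.33143631 187.48813739] 17.0 [-0.27404136  0.49050543 -1.87522096] 0.3953252009662408
pins [array([322.506782  , 216.93250173]), array([330.8528689 , 206.61130585])]
knuckle exp [[318.02189761 208.51414168]] [[242.10617333 264.63330145]]
axis [array([325.35087195, 215.9335287 ]), array([325.2838123 , 217.86457225]), array([325.1507657 , 221.69576965]), array([325.06285342, 224.2272834 ]), array([324.97556175, 226.74092639])] [[243.57758644 253.52519718]]
```

View pics/c7.png

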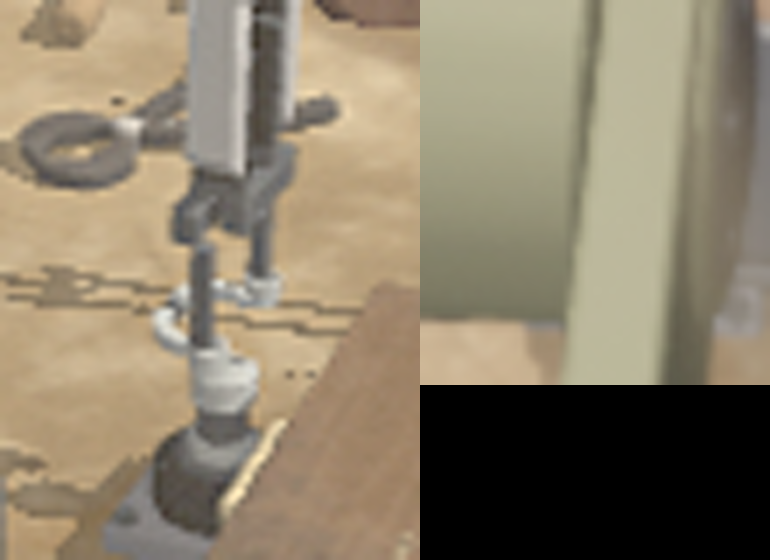

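The side crop shows the ring above the axle with the knuckle at px (320,207), the far eyelet at (332,205) and the shaft centre at (326.7,220). All share the same small offset, so the ring is centred to within about 1 mm. I'll descend while watching the forces.

>>> servo_tool(series=[3.5,-0.05,0.02,0.4,0,3.5,0,0,0.5,0,3.5,0,0,0.5,0,3.5,0,0,0.4,0,3.5,0,0,0,0])

```text
time_s: 17.73
tcp_pos: [430.1, 6.7, 170.2]
eef_rot: [0.026, 1.0, 0.0, -0.0]
wrist_force: [0.3, 0.4, -2.3]
gripper_width: 0.398
grip_force: 30.0
```

>>> servo_tool(series=[3.5,0,0,0.4,0,3.5,0,0,0.5,0,3.5,0,0,0.5,0,3.5,0,0,0.4,0,3.5,0,0,0.3,0,3.5,0,0,0,0,3.5,0,0,0,0])

```text
time_s: 18.6
tcp_pos: [430.3, 6.7, 149.7]
eef_rot: [0.026, 1.0, -0.0, 0.0]
wrist_force: [-1.0, 0.2, -2.4]
gripper_width: 0.399
grip_force: 30.0
```

>>> servo_tool(series=[3.5,0,0,0.25,0,3.5,0,0,0.17,0,3.5,0,0,0,0,3.5,0,0,0,0])

```text
time_s: 19.1
tcp_pos: [430.3, 6.7, 145.4]
eef_rot: [0.026, 1.0, -0.0, 0.0]
wrist_force: [-0.2, -0.8, -2.2]
gripper_width: 0.395
grip_force: 30.0
```

Run:
```python
from h import *
F=[];P=[]
for i in range(10):
    s=optics.capture('side'); o=r.observe(); F.append(np.r_[o['wrist_force'],o['wrist_torque']*10]);P.append(np.r_[o['tcp_pos'],o['gripper_width']*94])
print(np.mean(F,0).round(2),np.std(F,0).round(2)); print(np.mean(P,0).round(2),o['time_s'])
T=np.mean(P,0)[:3];Rm=R.from_quat(o['eef_rot']).as_matrix()
np.save('s7.npy',s)
k=9
ov=cv2.resize((255*(s[190:245,295:350]/255.)**.6).astype(np.uint8),None,fx=k,fy=k,interpolation=cv2.INTER_CUBIC)
def dr(P,c):
    uv=((proj('side',P)+[1.3,-.5]-[295,190]+.5)*k).astype(np.int32); cv2.polylines(ov,[uv.reshape(-1,1,2)],True,c,1)
a=np.linspace(0,2*np.pi,40)
for z,rr in((72,13),(60,13),(44,13)): dr(np.c_[425.5+rr*np.cos(a),6.8+rr*np.sin(a),0*a+z],(0,0,255))
dr(T+np.c_[25+4*np.cos(a),4*np.sin(a),0*a+89]@Rm.T,(0,255,0))
for y in(-26.5,26.5): dr(T+np.c_[7.5*np.cos(a),y+7.5*np.sin(a),0*a+86.4]@Rm.T,(255,0,0))
cv2.imwrite('pics/c8.png',np.hstack([ov[:, :],]))
```

```text
[-0.14 -0.02 -2.17  0.31  0.    0.07] [0.56 0.61 0.44 0.36 0.29 0.19]
[430.25   6.71 145.38  37.41] 19.6
```

View pics/c8.png

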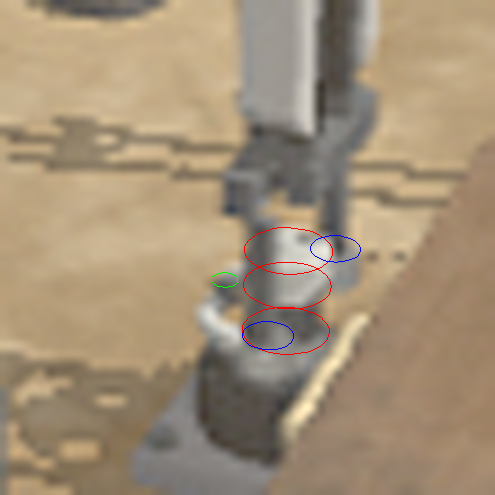

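The last picture shows the ring around the shaft at the groove, with the knuckle at crop (225,278) on the predicted spot and the shaft within its predicted outline. A pixel check will tell whether the near jaw is really in front of the shaft.

Run:
```python
from h import *
s=np.load('s7.npy').mean(2).astype(int)
o=r.observe();T=o['tcp_pos'];Rm=R.from_quat(o['eef_rot']).as_matrix()
for z in(60,70,80,86,95): print(z,[(proj('side',T+Rm@[x,y,z])+[1.3,-.5])[0].round(1) for x in(4,-4) for y in(-33,-25)])
print('     ',*range(316,338))
for v in range(208,234): print(v,*s[v,316:338])
```

```text
60 [array([322.2, 219.1]), array([323.4, 217.6]), array([325. , 219.8]), array([326.2, 218.3])]
70 [array([322.1, 222.4]), array([323.3, 220.9]), array([324.9, 223.1]), array([326.1, 221.6])]
80 [array([322. , 225.6]), array([323.2, 224.1]), array([324.8, 226.3]), array([326. , 224.8])]
86 [array([321.9, 227.6]), array([323.1, 226. ]), array([324.7, 228.3]), array([325.9, 226.7])]
95 [array([321.8, 230.4]), array([323. , 228.9]), array([324.7, 231.1]), array([325.8, 229.6])]
      316 317 318 319 320 321 322 323 324 325 326 327 328 329 330 331 332 333 334 335 336 337
208 125 125 128 122 81 50 50 56 58 67 50 52 56 73 84 68 67 74 76 77 76 76
209 65 71 71 69 79 86 89 86 64 41 46 52 52 56 73 68 61 88 129 136 133 132
210 118 123 123 93 44 49 58 77 62 39 44 52 48 56 76 67 56 88 132 136 124 124
211 119 120 118 92 48 47 54 68 62 69 80 48 46 54 66 44 54 73 81 78 75 67
212 115 115 114 90 45 50 55 77 100 99 92 56 57 56 76 45 51 88 136 151 132 74
213 115 118 114 82 34 44 53 79 105 120 129 126 129 127 78 45 50 88 135 150 151 150
214 126 123 128 130 125 91 60 68 84 91 102 120 126 121 74 44 47 97 1
[... 835 characters left out ...]
3 99 102 100 89
225 104 138 197 158 121 99 57 48 57 63 49 49 48 43 65 108 98 112 163 173 73 86
226 106 97 134 179 192 139 36 47 53 76 83 49 49 42 49 70 80 148 173 94 83 84
227 108 104 90 105 145 162 50 44 54 85 96 73 44 51 79 77 101 172 108 81 86 88
228 109 82 53 86 110 107 77 63 75 87 102 85 80 90 97 85 150 174 71 77 83 83
229 106 46 31 43 61 74 92 105 127 104 94 90 105 95 84 112 177 144 74 82 88 88
230 67 29 29 31 42 66 94 102 106 105 97 89 104 90 111 189 185 79 81 89 89 88
231 65 35 45 36 38 59 85 109 107 106 95 77 72 83 151 175 80 81 87 89 90 92
232 67 30 38 35 37 41 49 61 73 76 55 52 49 109 178 108 79 85 86 88 87 89
233 63 27 36 40 37 30 38 41 47 49 49 39 77 161 183 69 81 86 87 85 85 82
```

```bash
python3 -c "
from h import *
print(r.job_done())"
```

```text
the job is handed in; nothing more can be done
None
```

I handed the job in at about 20 s: by camera and force readings, the pliers are fully squeezed, holding the spread ring level and still at the groove without touching the axle; the judge's verdict was not shown.

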